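# Screw the filler cap onto the tank

## Robot

A 7-joint arm with a two-finger parallel gripper is mounted at the origin on the work surface. World frame = base frame: x ahead of the robot, y to its left, z up, the work surface at z = 0. Lengths are in m, angles in degrees, forces in N, time in s.
With the tool pointing down it reaches from about 0.375 to 0.925 m from the base axis. Payload 3.1 kg.
Tool frame: the origin (TCP) lies on the front face of the gripper's body, between the roots of the fingers; the fingertips stand 73 mm ahead of it and the grasp point (between the pads) lies 54 mm ahead of it (r.finger_overhang is the distance from the TCP to the fingertips, in m); z points along the fingers, y is the line along which they close (so a half turn about z gives the same grasp; the last joint's range is limited). The gripper opens to 85 mm and grips with 20 to 120 N. Pads are 22 mm wide; open, the fingers measure 114 mm over their backs; the gripper's body (76 mm by 85 mm) begins 54 mm behind the grasp point. The pads swing forward as they close: fully open they stand 13 mm farther back than shut.
Start: joints at [-73.155, 21.939, 2.515, 91.553, -1.026, 66.532, -2.859], TCP at [0.248, 0.601, 0.304] pointing down, gripper open.
Joint ranges: [-149.38, 149.38], [-23.57, 123.04], [-84.95, 90], [0, 143.3], [-89.99, 269.99], [3.08, 112.72], [-163.45, 163.45]. Speed limits (degrees/s): [159.86, 159.86, 180, 180, 180, 180, 180].

## Interface

Orientations are given as [roll, pitch, yaw] about the fixed x, y, z axes, in that order (R = Rz(yaw) Ry(pitch) Rx(roll)).
In Python, from workcell import r, cams, read_state gives the robot as it stands (r), with the cameras (cams) and the readings as plain functions.
- The arm moves only by the shell command python3 steer.py 'ROWS' [FORCE]. ROWS is rows parted by semicolons, their numbers by spaces, 1 to 10 of them, each of 7 numbers: the opening from 0.0 (shut) to 1.0 (fully open), then dx, dy, dz in m, then a rotation vector rx, ry, rz in degrees; each row shifts and turns the commanded pose from where the row before left it, along the tool's axes as they then stand; what a row does not reach is not made up. A row lasts 1/8 s, in which the tool goes at most 0.0625 m and 10.7 degrees, less where a joint would pass 70% of its speed; a pose out of reach is approached as far as the arm can. The fingers move at their own pace and stop on an object; FORCE is the grip in N (left out, the last holds). Time passes only in rows, so rows that do not move let the fingers close. It prints the time, the measured TCP pose, the force, the opening and the grip force at its end.
- read_state(): the state, without advancing time (a new reading comes with each control period).
- cams.snapshot(name): name is "scene" or "side" or "wrist"; returns a dict with "pixels" (384x512x3 uint8, red, green, blue), "depth" (384x512 float32, m along the optical axis (not along the pixel's ray), 0 where there is no reading), "fx", "fy", "cx", "cy" (pixels), "k1" (the pictures are not rectified: a ray, as slopes to the right and down, at radius r is drawn at 1 + k1 r^2 times it, then the intrinsics apply), "R" (3x3) and "t" (3): a world point X has camera coordinates R X + t; the wrist camera has in their place "T_tool_cam" (4x4, takes a point from camera to tool coordinates, whose origin is the TCP and whose axes are the flange's). Camera axes: x right, y down, z forward; pixel columns grow to the right and rows downward; lengths in m; the calibration is good to about 2 mm. A picture is of the moment at which its call begins: read the wrist's pose just before it.
- r.job_done(): hands the job in; it is judged then, once.
The state is a dict: "time_s": time; "joints": joint angles; "joint_velocities": joint speeds; "joint_efforts": joint torques, N m; "tool_pos": TCP position; "tool_rot": TCP orientation; "contact_force": force on the tool from outside, world axes, zero at the start; "ft_torque": the same for the moment, N m; "grip_width": opening from 0.0 (shut) to 1.0 (fully open); "gripper_force": force on a finger pad.
Only numpy, scipy, OpenCV 4.12 (cv2) and the standard library are available. Lean on these libraries where they do the work, as an engineer would, in place of code of your own. Each camera call takes 0.05 s, during which the arm holds its last target. There are 200 camera calls.

## Task

Take the large winged filler cap out of the parts tray, set it on the tank's filler neck and turn it backwards (anticlockwise from above) until it drops into the thread start with a click, then turn it forwards (clockwise) until it is fully home, and let go. Turn gently: when it comes up against a stop do not wring the neck, which sits in a soft rubber mount. Leave the other parts and tools where they are.

Things in the scene. Friction and masses are not known exactly. Their poses are not given: they have to be found in the camera images.
- cap: Filler cap, bare aluminium, 0.1 to 0.2 kg, standing on its rim in one compartment of the tray. Origin: centre of the lower rim, z up. Hollow round skirt, 54 mm diameter (bore 46), flared to 60 (bore 52) in the lowest 6 mm; 42 mm high with its flat top. Three 4 mm pins inside, 120 degrees apart, 18 mm above the rim, run in the neck's thread. The largest winged part in the tray.
- cap_wing (a point): Middle of the cap's wing, 54 mm above the cap's origin: the upright bar across the cap's flat top by which it is held and turned, 50 mm long along its x, 14 mm thick along y, 24 mm tall (42 to 66 mm above the cap's origin).
- tank: White fuel tank, a block 240 mm (its x) by 180 mm (its y) by 100 mm high, fixed. Origin: centre of its underside. The filler neck stands on its flat top at x = -30 mm, y = 0 of the tank.
- neck_axis (a point): Where the filler neck's axis meets the tank's flat top. The axes are the tank's, not the thread's. The neck: a 32 mm round spigot rising 41 mm, coned to 20 mm at its end, with a coarse aluminium thread of 44 mm diameter round it, up to 34 mm (stops to 38): three starts 120 degrees apart, whose bearing differs every time and is not reported.
- thread_start (a point): On the neck's axis, 9 mm above the tank's top: where the cap's origin comes when the pins fall into the thread starts. Set down at random the pins rest on level ledges 9 mm higher (to 13 on a round stop); stops block clockwise turning. Within 100 degrees anticlockwise they drop 9 mm off the ledge ends (the click, if the cap is free to fall); a stop is at most 12 degrees on.
- thread_home (a point): On the neck's axis, 5 mm above the tank's top: where the cap's origin is when home. From the click, clockwise turning leads the pins under the ledges and down the helix, 85 to 100 degrees, to a hard stop. Turning is light (under 0.05 N m) except at stops. The cap may, now and then, fall into the thread starts as it is set down.
- neck (a joint): Twist of the filler neck in its rubber mount, rad, 0 at rest, positive anticlockwise from above. A spring of 3 N m per rad: it twists only when the cap is turned against a stop and springs back. More than 0.35 rad either way (about 1 N m) spoils it.
- tray: Grey open tray, 216 mm square, 36 mm high, walls 4 mm, floor 4 mm, fixed, split by a cross of walls into four compartments of about 102 mm centred at (+-53, +-53) mm of its origin (centre of its underside). The four parts, one in each, swap places.
- small_cap: Another aluminium cap, too small: 36 mm diameter, 36 mm tall with its wing. In the tray; to be left.
- star_knob: Five-lobed aluminium star knob, 56 mm across, 36 mm tall, in the tray; to be left.
- collar: Plain aluminium ring, 54 mm outside, 32 mm bore, 22 mm high, in the tray; to be left.
- bracket: Steel angle bracket 140 x 50 x 50 mm with a row of holes, loose on the table between tank and tray; to be left.
- fitting: Small brass fitting, 22 mm diameter, 28 mm tall, loose on the tank's top; to be left.
- level: Green spirit level, 200 x 22 x 45 mm, lying at the far side; to be left.
- caliper: Steel caliper, 190 mm, lying flat at the far side; to be left.
- bottle: White bottle, 60 mm diameter, 170 mm tall, left of the work; to be left.

How it is judged (in metres and radians):
On the way:
1. the cap stands level on the neck with its pins dropped into the thread starts (lower rim 7.8 to 10.2 mm over the tank's top) (horizontal distance between cap and neck_axis below 0.004 m and angle between cap's own z axis and vertical below 0.06 rad and z of cap in the frame of tank between 0.1078 and 0.1102 m), for 0.1 s.
At the end, for the whole second after the job is handed in: The cap is screwed home on the neck: within 4 mm of its axis, level within 0.06 rad, its lower rim 3 to 5.9 mm over the tank's top (the last 20 degrees or so before the stop), at rest, and the neck untwisted (within 0.1 rad) (horizontal distance between cap and neck_axis below 0.004 m and angle between cap's own z axis and vertical below 0.06 rad and z of cap in the frame of tank between 0.103 and 0.1059 m and linear speed of cap below 0.01 m/s and value of joint neck between -0.1 and 0.1 rad); the robot touches nothing.
It fails at once if the neck was wrung more than 0.35 rad in its rubber mount (value of joint neck above 0.35 rad or value of joint neck below -0.35 rad).
It fails at once if another part or tool was moved by more than 30 mm (distance of any of small_cap, star_knob, collar, bracket, level, caliper, bottle, fitting from where it was at the start of the episode above 0.03 m).
It also fails if it takes over 72 s, if anything falls off the work surface, if the arm or the gripper's body presses on something with over 40 N, if the wrist force passes 120 N, or if a joint passes its speed limit or range.

## Working session

There is one attempt and no reset: what is moved stays moved. The work goes in short steps, Python scripts to look and compute and a shell command to move; the robot and the scene stay as the last step left them, time stands still between calls to the robot, and variables do not carry over. Pictures are saved under pics/ and viewed, at most 10 in all, crops included, and the job is handed in when it is done.

```bash
ls; mkdir -p pics; python3 - <<'E'
from workcell import r, cams, read_state
import cv2,numpy as np,pickle
s=read_state();print({k:np.round(v,3) for k,v in s.items()})
ims=[]
for n in("scene","side"):
    d=cams.snapshot(n);pickle.dump(d,open(f'pics/{n}0.pkl','wb'));cv2.imwrite(f'pics/{n}0.png',cv2.resize(d["pixels"][:,:,::-1],(768,576)))
    print(n,d["fx"],d["cx"],d["k1"],d["R"],d["t"])
E
```

```text
pics
steer.py
workcell.py
{'time_s': np.float64(0.0), 'joints': array([-73.156,  21.992,   2.512,  91.651,  -1.026,  66.532,  -2.857]), 'joint_velocities': array([-0.004,  0.018, -0.065, -0.047,  0.142, -0.074,  0.121]), 'joint_efforts': array([-0.0000e+00, -4.3348e+01,  1.0240e+00, -2.4951e+01,  1.1000e-02,
        1.1000e-02,  0.0000e+00]), 'tool_pos': array([0.248, 0.6  , 0.302]), 'tool_rot': array([-1.79848e+02,  8.00000e-03,  1.57559e+02]), 'contact_force': array([-0.671,  0.213, -0.662]), 'ft_torque': array([ 0.024, -0.032,  0.05 ]), 'gripper_force': np.float64(0.0), 'grip_width': np.float64(1.002)}
scene 393.9134639686119 251.1169270496534 -0.04140206163842996 [[-0.75298493  0.65790585  0.01317494]
 [ 0.43552022  0.51326976 -0.73951085]
 [-0.49329081 -0.55110257 -0.6730157 ]] [ 0.36133179 -0.24101401  1.37771135]
side 421.80524553957093 258.00282854230005 0.006077319310826502 [[ 0.84961843 -0.52732283 -0.00889661]
 [-0.36383056 -0.57382204 -0.73372719]
 [ 0.38180602  0.626625   -0.67938595]] [-0.47554757  0.34708052  0.83182801]
```

View pics/scene0.png

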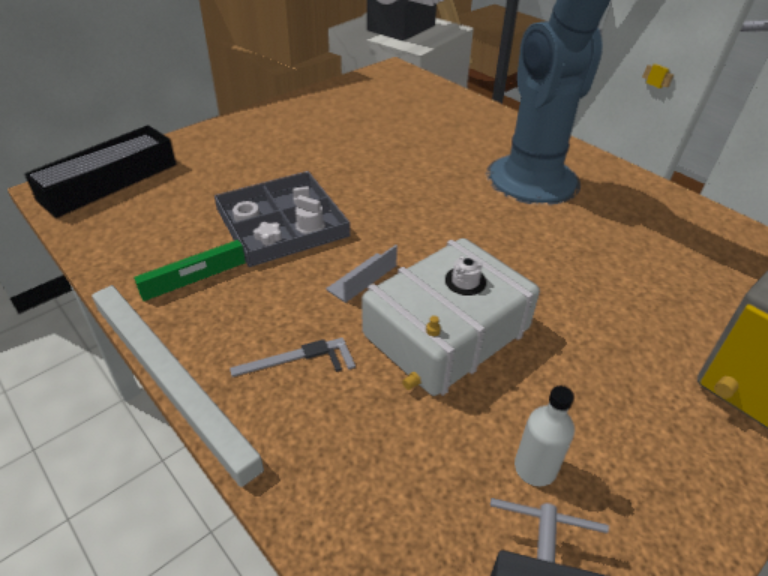

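View pics/side0.png

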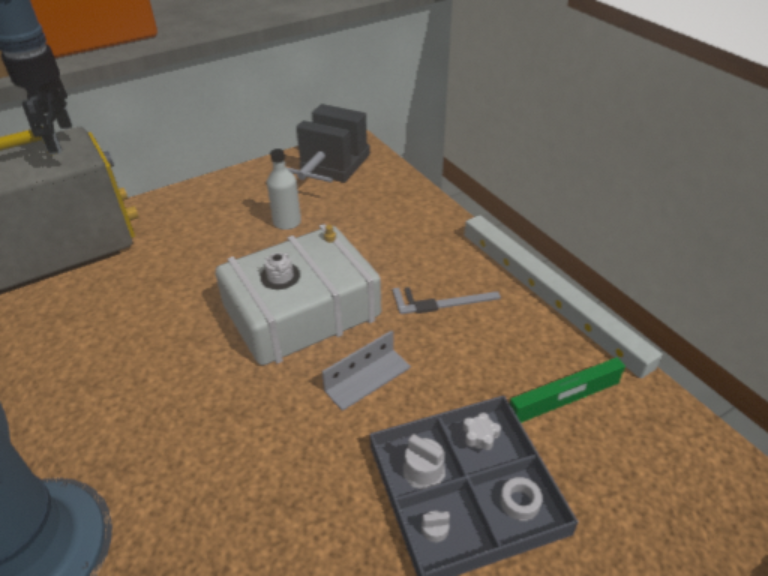

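The scene view shows the tank's neck at about (467,268), the cap in the tray at (308,208) and the fitting at (433,325). In the side view the cap is at (425,458), its wing running from (410,443) to (440,466), and the neck is at (279,268).

```bash
cat > h.py <<'E'
import numpy as np,cv2,pickle
from scipy.spatial.transform import Rotation as Ro
def K(d): return np.array([[d["fx"],0,d["cx"]],[0,d["fy"],d["cy"]],[0,0,1.]])
def norm(d,uv):
    return cv2.undistortPoints(np.asarray(uv,float).reshape(-1,1,2),K(d),np.array([d["k1"],0,0,0.]))[:,0]
def pose(d,s=None):
    "camera-to-world R,t"
    if "R" in d: return d["R"].T,-d["R"].T@d["t"]
    T=np.eye(4);T[:3,:3]=Ro.from_euler('xyz',s["tool_rot"],degrees=True).as_matrix();T[:3,3]=s["tool_pos"]
    T=T@d["T_tool_cam"];return T[:3,:3],T[:3,3]
def cloud(d,s=None):
    h,w=d["depth"].shape;u,v=np.meshgrid(np.arange(w),np.arange(h))
    n=norm(d,np.c_[u.ravel(),v.ravel()]);z=d["depth"].ravel()[:,None]
    R,t=pose(d,s);P=(np.c_[n,np.ones(len(n))]*z)@R.T+t
    P[z[:,0]==0]=np.nan;return P.reshape(h,w,3)
def ray(d,uv,s=None):
    R,t=pose(d,s);n=norm(d,uv)[0];return t,R@np.r_[n,1]
def plane(d,uv,z,s=None):
    o,v=ray(d,uv,s);return o+v*(z-o[2])/v[2]
def tri(a,b):
    A=np.c_[a[1],-b[1]];k=np.linalg.lstsq(A,b[0]-a[0],rcond=None)[0]
    p=a[0]+k[0]*a[1];q=b[0]+k[1]*b[1];return (p+q)/2,np.linalg.norm(p-q)
E
python3 - <<'E'
from h import *
D={n:pickle.load(open(f'pics/{n}0.pkl','rb')) for n in("scene","side")}
for n,pts in(("scene",dict(neck=(467,265),cap=(308,200),tanktop=(415,300))),("side",dict(neck=(279,265),cap=(425,452),tanktop=(300,300)))):
    P=cloud(D[n])
    for k,(u,v) in pts.items():
        u=round(u/1.5);v=round(v/1.5);print(n,k,np.round(np.nanmedian(P[v-1:v+2,u-1:u+2].reshape(-1,3),0),3))
    q=P.reshape(-1,3)
    m=(q[:,2]>.092)&(q[:,2]<.108)&(np.hypot(q[:,0]-.6,q[:,1])<.4)
    print(n,'tank top',m.sum(),cv2.minAreaRect(q[m][:,:2].astype(np.float32)), np.median(q[m][:,2]))
print(tri(ray(D["scene"],(467/1.5,262/1.5)),ray(D["side"],(278/1.5,258/1.5))))
print(tri(ray(D["scene"],(308/1.5,200/1.5)),ray(D["side"],(425/1.5,450/1.5))))
E
```

```text
scene neck [0.483 0.215 0.143]
scene cap [ 0.508 -0.177  0.071]
scene tanktop [0.567 0.192 0.101]
scene tank top 4717 ((0.5058528184890747, 0.21114692091941833), (0.18356019258499146, 0.23875947296619415), 89.31961822509766) 0.10166312589769377
side neck [0.471 0.193 0.139]
side cap [ 0.504 -0.188  0.065]
side tanktop [0.479 0.137 0.101]
side tank top 3994 ((0.5046154260635376, 0.20716425776481628), (0.18531569838523865, 0.23967353999614716), 89.39944458007812) 0.10091969014960384
(array([0.47655677, 0.20864531, 0.14029874]), np.float64(0.002475200365899274))
(array([ 0.50496737, -0.18490088,  0.06426568]), np.float64(0.0030286221749573445))
```

```bash
cat >> h.py <<'E'
def go(p,yaw=None):
    "print tool-axis step to world point p from here, and turn to yaw (about tool z)"
    from workcell import r, cams, read_state
    s=read_state();R=Ro.from_euler('xyz',s["tool_rot"],degrees=True)
    print('t',s["time_s"],'pos',np.round(s["tool_pos"],4),np.round(s["tool_rot"],2),'d_tool',np.round(R.inv().apply(np.array(p)-s["tool_pos"]),4))
    if yaw is not None: print('turn',np.round((R.inv()*Ro.from_euler('xyz',[180,0,yaw],degrees=True)).as_rotvec(degrees=True),2))
E
python3 - <<'E'
from h import *
from workcell import r, cams, read_state
D=pickle.load(open('pics/side0.pkl','rb'))
a=plane(D,(410/1.5,442/1.5),.066);b=plane(D,(440/1.5,465/1.5),.066);print(a,b,np.degrees(np.arctan2(*(b-a)[1::-1])))
d=cams.snapshot("wrist");print(d["T_tool_cam"].round(3),d["fx"])
go((.475,.209,.302));go((.506,-.185,.302))
E
```

```text
[ 0.4952208  -0.16515144  0.066     ] [ 0.50948127 -0.21635532  0.066     ] -74.43728890015736
[[ 0.    -0.945 -0.326  0.084]
 [ 1.     0.    -0.    -0.001]
 [ 0.    -0.326  0.945 -0.07 ]
 [ 0.     0.     0.     1.   ]] 316.9659882848707
t 0.15 pos [0.248  0.6002 0.3028] [-1.7988e+02  1.0000e-02  1.5756e+02] d_tool [-0.3592 -0.2749  0.0014]
t 0.15 pos [0.248  0.6002 0.3028] [-1.7988e+02  1.0000e-02  1.5756e+02] d_tool [-0.5383 -0.6272  0.0021]
```

```bash
python3 steer.py '1 -.045 -.0344 0 0 0 0;1 -.045 -.0344 0 0 0 0;1 -.045 -.0344 0 0 0 0;1 -.045 -.0344 0 0 0 0;1 -.045 -.0344 0 0 0 0;1 -.045 -.0344 0 0 0 0;1 -.045 -.0344 0 0 0 0;1 -.045 -.0344 0 0 0 0;1 0 0 0 0 0 0'; cat > look.py <<'E'
import sys;from h import *
from workcell import r, cams, read_state
s=read_state();d=cams.snapshot(sys.argv[2] if len(sys.argv)>2 else "wrist");pickle.dump((d,s),open(f'pics/{sys.argv[1]}.pkl','wb'))
cv2.imwrite(f'pics/{sys.argv[1]}.png',cv2.resize(d["pixels"][:,:,::-1],(768,576)))
print(s["time_s"],np.round(s["joints"],1))
E
python3 look.py w1; python3 -c "
from h import *;go((.506,-.185,.302),106)"
```

```text
time_s: 1.27
tool_pos: [0.4784, 0.2026, 0.3039]
tool_rot: [-179.9, 0.1, 156.9]
contact_force: [-0.1, 0.7, -0.1]
grip_width: 1.0
gripper_force: 0.0
1.275 [-44.2   7.7  18.  110.1  -2.5  62.6  41.8]
t 1.325 pos [0.4769 0.206  0.3037] [-179.97   -0.    157.18] d_tool [-0.1785 -0.3491  0.0019]
turn [-3.000e-02  1.000e-02  5.118e+01]
```

View pics/w1.png

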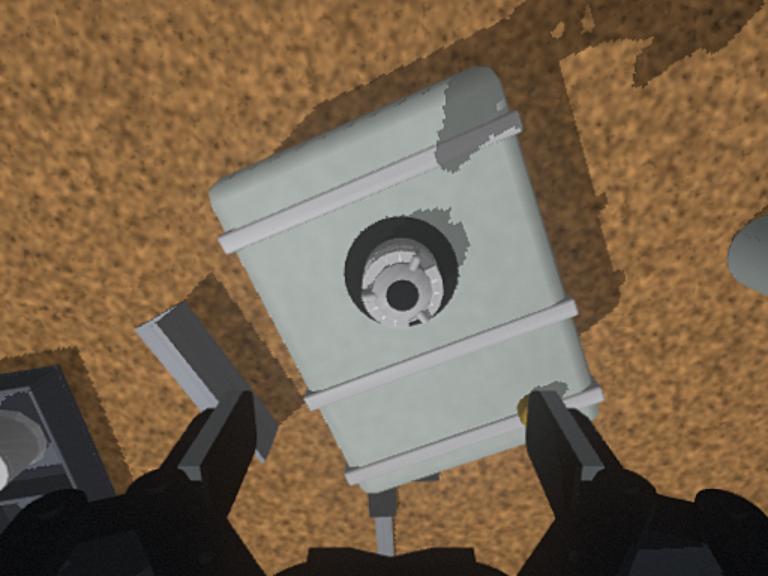

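The wrist view shows the neck's end hole at (402,294), the black rubber mount centred near (401,271) and the fitting at (527,412).

```bash
python3 steer.py '1 -.0255 -.0499 0 0 0 0;1 -.0255 -.0499 0 0 0 0;1 -.0255 -.0499 0 0 0 0;1 -.0255 -.0499 0 0 0 0;1 -.0255 -.0499 0 0 0 0;1 -.0255 -.0499 0 0 0 0;1 -.0255 -.0499 0 0 0 0;1 0 0 0 0 0 0' ; python3 steer.py '1 0 0 0 0 0 10.2;1 0 0 0 0 0 10.2;1 0 0 0 0 0 10.2;1 0 0 0 0 0 10.2;1 0 0 0 0 0 10.2;1 0 0 0 0 0 0;1 0 0 0 0 0 0'
python3 look.py w2
python3 - <<'E'
from h import *
d,s=pickle.load(open('pics/w1.pkl','rb'))
print('neck tip',plane(d,(402/1.5,294/1.5),.141,s),'base',plane(d,(401/1.5,271/1.5),.1015,s))
D=pickle.load(open('pics/scene0.pkl','rb'))
P=cloud(d,s).reshape(-1,3)
m=(abs(P[:,2]-.13)<.012)&(np.hypot(P[:,0]-.476,P[:,1]-.209)<.04);print(m.sum(),P[m].mean(0),P[m].max(0),P[m].min(0))
m=(abs(P[:,2]-.1)<.004)&(np.hypot(P[:,0]-.5,P[:,1]-.209)<.2);print(cv2.minAreaRect(P[m][:,:2].astype(np.float32)),np.median(P[m,2]))
E
```

```text
time_s: 2.33
tool_pos: [0.5069, -0.1862, 0.3041]
tool_rot: [-179.9, 0.1, 157.1]
contact_force: [0.8, 1.5, 0.5]
grip_width: 1.001
gripper_force: 0.0
time_s: 3.2
tool_pos: [0.5078, -0.1804, 0.3036]
tool_rot: [-180.0, -0.0, 106.8]
contact_force: [-0.5, 0.5, -0.1]
grip_width: 1.003
gripper_force: 0.0
3.2 [-22.8  11.8  43.  108.5  -9.1  63.1  40.5]
neck tip [0.47570861 0.20857397 0.141     ] base [0.47490413 0.20915679 0.1015    ]
2272 [0.47311629 0.20949234 0.13560986] [0.49793284 0.23022732 0.14199579] [0.45423621 0.18680376 0.11802299]
((0.505297839641571, 0.20806145668029785), (0.18233934044837952, 0.23437172174453735), 89.34722137451172) 0.10030282631612286
```

View pics/w2.png

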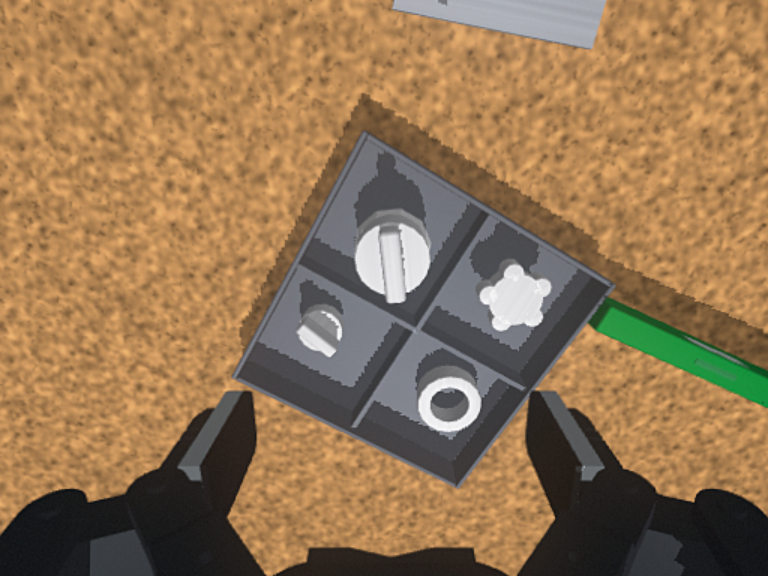

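The wrist view shows the cap at (393,255), with its wing running from (391,226) to (396,302). The small cap is at (320,332), the star knob at (515,297) and the collar at (449,400).

```bash
cat > wing.py <<'E'
import sys;from h import *
d,s=pickle.load(open(f'pics/{sys.argv[1]}.pkl','rb'));c=np.array([float(sys.argv[2]),float(sys.argv[3])]);z=float(sys.argv[4])
P=cloud(d,s).reshape(-1,3);near=np.hypot(*(P[:,:2]-c).T)<.045
print('heights',np.histogram(P[near][:,2],bins=np.arange(-.004,.2,.004))[0])
m=near&(abs(P[:,2]-z)<.006);q=P[m];print(m.sum(),np.median(q[:,2]),cv2.minAreaRect(q[:,:2].astype(np.float32)))
w=np.linalg.eigh(np.cov(q[:,:2].T))[1][:,1];print('mean',q.mean(0),'dir',np.degrees(np.arctan2(w[1],w[0])))
E
python3 wing.py w2 .505 -.185 .07
python3 - <<'E'
from h import *
d,s=pickle.load(open('pics/w2.pkl','rb'));D=pickle.load(open('pics/side0.pkl','rb'))
for uv in((380,227),(402,226),(386,303),(406,300),(393,265)): print(plane(d,np.array(uv)/1.5,.07,s))
a=ray(d,np.array((386,303))/1.5,s)
E
python3 -c "
from h import *;go((.5083,-.1817,.123),113)"
```

```text
t 3.25 pos [ 0.5077 -0.1809  0.3037] [-1.8000e+02 -3.0000e-02  1.0678e+02] d_tool [-0.0011  0.0003  0.1807]
turn [-0.   -0.03 -6.22]
```

```bash
python3 steer.py '.6 -.001 0 .04 0 0 -6.2;.6 0 0 .05 0 0 0;.6 0 0 .04 0 0 0;.6 0 0 .025 0 0 0;.6 0 0 .015 0 0 0;.6 0 0 .0107 0 0 0;.6 0 0 0 0 0 0;.6 0 0 0 0 0 0' 40;  python3 -c "
from h import *;go((.5083,-.1817,.123),113)"
```

```text
time_s: 4.25
tool_pos: [0.5085, -0.1833, 0.1241]
tool_rot: [179.9, 0.1, 112.8]
contact_force: [0.3, 0.1, 1.2]
grip_width: 0.603
gripper_force: 0.0
t 4.25 pos [ 0.5085 -0.1833  0.1241] [1.7990e+02 6.0000e-02 1.1276e+02] d_tool [0.0016 0.0004 0.0011]
turn [ 0.1   0.06 -0.24]
```

```bash
python3 steer.py '0 .0015 0 .001 0 0 0;0 0 0 0 0 0 0;0 0 0 0 0 0 0;0 0 0 0 0 0 0;0 0 0 0 0 0 0;0 0 0 0 0 0 0' 60;  python3 -c "
from h import *;go((.5083,-.1817,.123),113)"
```

```text
time_s: 5.0
tool_pos: [0.5076, -0.1815, 0.1225]
tool_rot: [180.0, 0.0, 112.8]
contact_force: [0.8, 0.8, 3.6]
grip_width: 0.15
gripper_force: 62.3
t 5.0 pos [ 0.5076 -0.1815  0.1225] [1.7995e+02 1.0000e-02 1.1276e+02] d_tool [-0.0004  0.0006 -0.0005]
turn [ 0.05  0.01 -0.24]
```

```bash
python3 steer.py '0 0 0 -.01 0 0 0;0 0 0 -.03 0 0 0;0 0 0 -.045 0 0 0;0 0 0 -.045 0 0 0;0 0 0 -.03 0 0 0;0 0 0 -.01 0 0 0;0 0 0 0 0 0 0';  python3 look.py s2 side; python3 -c "
from h import *;go((.4755,.2088,.2925),113)"
```

```text
time_s: 5.88
tool_pos: [0.5068, -0.1816, 0.292]
tool_rot: [180.0, -0.0, 112.7]
contact_force: [0.0, -0.3, -2.0]
grip_width: 0.149
gripper_force: 61.7
5.875 [-22.6  12.7  43.1 109.3  -9.8  61.7  47.2]
t 5.925 pos [ 0.5063 -0.1813  0.291 ] [-1.7990e+02 -7.0000e-02  1.1276e+02] d_tool [ 0.3717  0.1225 -0.0012]
turn [-0.1  -0.07 -0.24]
```

```bash
python3 steer.py '0 .025 .0083 0 0 0 0;0 .045 .0148 0 0 0 0;0 .05 .0165 0 0 0 0;0 .05 .0165 0 0 0 0;0 .05 .0165 0 0 0 0;0 .05 .0165 0 0 0 0;0 .05 .0165 0 0 0 0;0 .035 .0115 0 0 0 0;0 .0167 .0055 0 0 0 0;0 0 0 0 0 0 0';python3 steer.py '0 0 0 0 0 0 0;0 0 0 0 0 0 0';  python3 look.py w3;python3 look.py s3 side;python3 look.py c3 scene; python3 -c "
from h import *;go((.4753,.2088,.2925),113)
a=cv2.imread('pics/s3.png')[150:400,150:450];b=cv2.imread('pics/c3.png')[150:400,350:650];cv2.imwrite('pics/m3.png',cv2.resize(np.hstack([a,b]),(800,333)))"
```

```text
time_s: 7.18
tool_pos: [0.4758, 0.2089, 0.2908]
tool_rot: [-179.8, 0.1, 112.9]
contact_force: [0.3, -0.4, -1.8]
grip_width: 0.149
gripper_force: 61.7
time_s: 7.42
tool_pos: [0.4769, 0.2063, 0.2921]
tool_rot: [-180.0, 0.0, 112.5]
contact_force: [0.2, -0.2, -1.5]
grip_width: 0.146
gripper_force: 61.7
7.425 [-52.6   8.7  27.  111.2  -4.5  61.2  -1.2]
7.475 [-52.6   8.7  27.  111.2  -4.5  61.2  -1.2]
7.525 [-52.6   8.7  27.  111.1  -4.5  61.2  -1.2]
t 7.575 pos [0.4768 0.2074 0.2923] [179.99  -0.   112.64] d_tool [ 0.0018 -0.0008 -0.0002]
turn [ 0.01 -0.   -0.36]
```

View pics/m3.png

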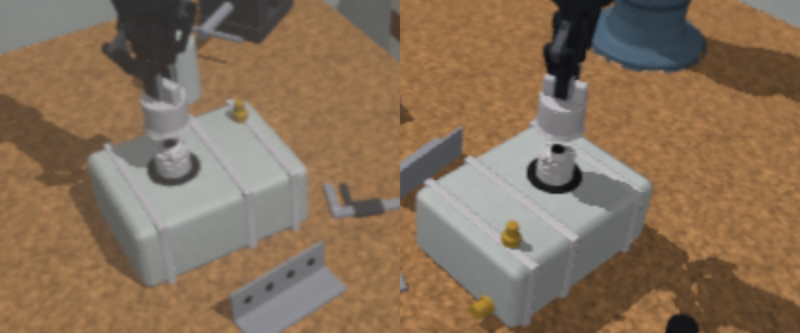

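View pics/w3.png

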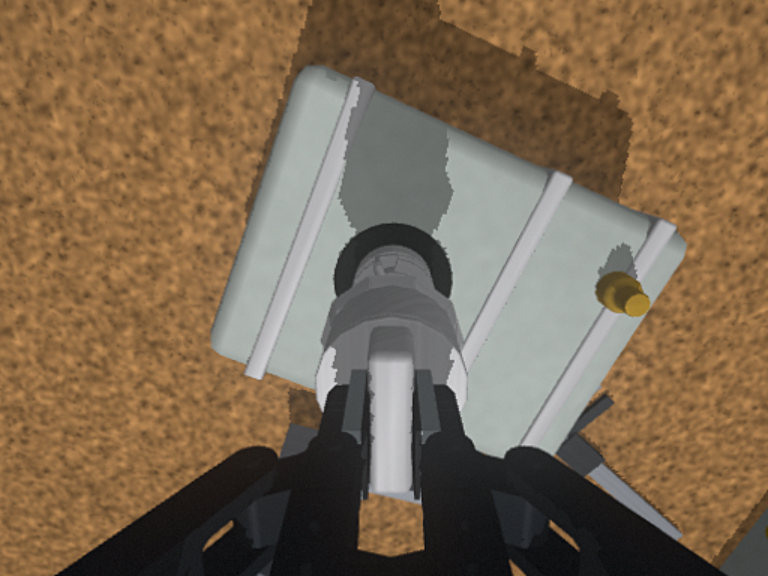

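The cap is in the hand and sits above the neck in both outside views. The wrist view shows the rubber mount centred near (393,283) and the wing from (391,350) to (391,490).

```bash
python3 - <<'E'
from h import *
d,s=pickle.load(open('pics/w3.pkl','rb'))
P=cloud(d,s);R=Ro.from_euler('xyz',s["tool_rot"],degrees=True)
T=R.inv().apply((P-s["tool_pos"]).reshape(-1,3)).reshape(P.shape)
c=T[:,260]  # column 260 through wing
for v in range(208,336,6): print(v,c[v].round(4),end=' | ')
q=T.reshape(-1,3);m=(abs(q[:,1])<.05)&(abs(q[:,0])<.05)&(abs(q[:,2]-.0765)<.004)
print('\nflat top',m.sum(),q[m].min(0),q[m].max(0),q[m].mean(0))
qq=P.reshape(-1,3);hs=d["pixels"].reshape(-1,3).max(1)
m=(hs<45)&(abs(qq[:,2]-.1)<.006)&(np.hypot(qq[:,0]-.475,qq[:,1]-.209)<.04)
print('ring',m.sum(),cv2.minEnclosingCircle(qq[m][:,:2].astype(np.float32)))
d,s=pickle.load(open('pics/w1.pkl','rb'));qq=cloud(d,s).reshape(-1,3);hs=d["pixels"].reshape(-1,3).max(1)
m=(hs<45)&(abs(qq[:,2]-.1)<.006)&(np.hypot(qq[:,0]-.475,qq[:,1]-.209)<.04)
print('ring',m.sum(),cv2.minEnclosingCircle(qq[m][:,:2].astype(np.float32)))
E
```

```text
208 [ 0.0253 -0.0012  0.0817] | 214 [ 0.0239 -0.0012  0.0768] | 220 [ 0.0234 -0.0012  0.0704] | 226 [ 0.0236 -0.0012  0.063 ] | 232 [ 0.0237 -0.0012  0.0564] | 238 [ 0.0217 -0.0012  0.0544] | 244 [ 0.0199 -0.0012  0.0523] | 250 [ 0.0169 -0.0012  0.0525] | 256 [ 0.0139 -0.0012  0.0526] | 262 [ 0.011  -0.0012  0.0525] | 268 [ 0.0079 -0.0012  0.0527] | 274 [ 0.0046 -0.0012  0.053 ] | 280 [ 0.0018 -0.0012  0.0526] | 286 [-0.001  -0.0012  0.052 ] | 292 [-0.0045 -0.0012  0.0525] | 298 [-0.0074 -0.0012  0.0521] | 304 [-0.011  -0.0012  0.0525] | 310 [-0.0152 -0.0012  0.0536] | 316 [-0.0179 -0.0012  0.0528] | 322 [-0.0206 -0.0012  0.052 ] | 328 [-0.2317 -0.0015  0.2879] | 334 [-0.2463 -0.0015  0.2927] | 
flat top 2600 [-0.01019633 -0.02742287  0.07276868] [0.02587135 0.0256554  0.08044506] [ 0.01155658 -0.00069502  0.07652938]
ring 890 ((0.4753904938697815, 0.20923063158988953), 0.03340001776814461)
ring 285 ((0.47574564814567566, 0.20851822197437286), 0.033752087503671646)
```

```bash
python3 -c "
from h import *;go((.4756,.2096,.262))"
```

```text
t 7.575 pos [0.4768 0.2074 0.2923] [179.99  -0.   112.64] d_tool [ 0.0024 -0.0002  0.0303]
```

```bash
python3 steer.py '0 .0024 0 .01 0 0 0;0 0 0 .013 0 0 0;0 0 0 .007 0 0 0;0 0 0 0 0 0 0;0 0 0 0 0 0 0';python3 -c "
from h import *;go((.4756,.2096,.25))"
```

```text
time_s: 8.2
tool_pos: [0.4757, 0.2108, 0.2623]
tool_rot: [180.0, 0.0, 112.7]
contact_force: [0.8, 0.2, -1.0]
grip_width: 0.144
gripper_force: 61.7
t 8.2 pos [0.4757 0.2108 0.2623] [1.7999e+02 1.0000e-02 1.1275e+02] d_tool [-0.0011 -0.0006  0.0123]
```

```bash
python3 steer.py '0 -.0008 -.0004 .004 0 0 0;0 0 0 .004 0 0 0;0 0 0 .004 0 0 0;0 0 0 0 0 0 0'; python3 steer.py '0 0 0 .004 0 0 0;0 0 0 .003 0 0 0;0 0 0 .002 0 0 0;0 0 0 0 0 0 0'
```

```text
time_s: 8.7
tool_pos: [0.4751, 0.2098, 0.2497]
tool_rot: [-179.9, 0.0, 112.8]
contact_force: [-0.1, 0.5, -1.6]
grip_width: 0.148
gripper_force: 61.7
time_s: 9.2
tool_pos: [0.4753, 0.2099, 0.241]
tool_rot: [-180.0, 0.0, 112.8]
contact_force: [-0.6, -0.9, -1.7]
grip_width: 0.148
gripper_force: 61.7
```

```bash
python3 steer.py '0 0 0 .001 0 0 0;0 0 0 .001 0 0 0;0 0 0 0 0 0 0'; python3 steer.py '0 0 0 .001 0 0 0;0 0 0 .001 0 0 0;0 0 0 0 0 0 0'
```

```text
time_s: 9.57
tool_pos: [0.4754, 0.2099, 0.2391]
tool_rot: [-180.0, 0.0, 112.8]
contact_force: [0.3, 0.4, -2.1]
grip_width: 0.148
gripper_force: 61.7
time_s: 9.95
tool_pos: [0.4754, 0.2099, 0.237]
tool_rot: [-180.0, 0.0, 112.8]
contact_force: [-0.4, -0.4, -1.6]
grip_width: 0.146
gripper_force: 61.7
```

```bash
python3 steer.py '0 0 0 .001 0 0 0;0 0 0 0 0 0 0;0 0 0 0 0 0 0'; python3 steer.py '0 0 0 .001 0 0 0;0 0 0 0 0 0 0;0 0 0 0 0 0 0'
```

```text
time_s: 10.32
tool_pos: [0.4755, 0.2099, 0.2362]
tool_rot: [180.0, -0.0, 112.8]
contact_force: [0.2, 0.2, -0.7]
grip_width: 0.15
gripper_force: 61.8
time_s: 10.7
tool_pos: [0.4758, 0.21, 0.2359]
tool_rot: [180.0, -0.0, 112.7]
contact_force: [-1.1, -0.9, 5.3]
grip_width: 0.149
gripper_force: 62.6
```

```bash
python3 steer.py '.2 0 0 0 0 0 0;.2 0 0 0 0 0 0;.2 0 0 0 0 0 0;.2 0 0 0 0 0 0'; python3 look.py w4;python3 look.py s4 side; python3 - <<'E'
from h import *
from workcell import r, cams, read_state
s=read_state();print(s["ft_torque"],s["contact_force"],s["joints"].round(1))
d,s=pickle.load(open('pics/w4.pkl','rb'))
P=cloud(d,s)
for v in range(240,330,12): print(P[v,261].round(4),end='|')
E
```

```text
time_s: 11.2
tool_pos: [0.4754, 0.2098, 0.235]
tool_rot: [-180.0, 0.0, 112.8]
contact_force: [0.5, -0.1, 0.7]
grip_width: 0.2
gripper_force: 0.0
11.2 [-51.8  13.   26.3 114.2  -7.   54.4   0.8]
11.25 [-51.8  13.   26.3 114.2  -7.   54.4   0.8]
[-0.01670783  0.0296712  -0.01790644] [-0.36304224  0.22857825 -0.5524034 ] [-51.8  13.   26.3 114.2  -7.   54.4   0.8]
[0.4661 0.23   0.1833]|[0.4683 0.2247 0.1833]|[0.4704 0.2199 0.1844]|[0.473  0.2135 0.1831]|[0.4752 0.2083 0.1839]|[0.4778 0.2022 0.1836]|[0.4804 0.196  0.1833]|[0.483  0.1898 0.1833]|
```

```bash
cat > chk.py <<'E'
"print wing height, bearing, torque; exit 1 if wing top below zmin (argv1) or torque above 0.3"
import sys;from h import *
from workcell import r, cams, read_state
s=read_state();d=cams.snapshot("wrist");P=cloud(d,s).reshape(-1,3)
R=Ro.from_euler('xyz',s["tool_rot"],degrees=True);T=R.inv().apply(P-s["tool_pos"])
z=np.nanmedian(P[(abs(T[:,0])<.02)&(abs(T[:,1])<.004)&(T[:,2]>.045)&(T[:,2]<.075)][:,2])
q=P[(np.hypot(T[:,0],T[:,1])<.03)&(abs(P[:,2]-z)<.003)];rc=cv2.minAreaRect(q[:,:2].astype(np.float32))
w=np.linalg.eigh(np.cov(q[:,:2].T))[1][:,1];b=np.degrees(np.arctan2(w[1],w[0]))
y=s["tool_rot"][2];b=(b-y+90)%180-90
print(f't {s["time_s"]:.2f} z {z:.4f} c {np.round(rc[0],4)} wing-tool {b:.1f} yaw {y:.1f} tq {s["ft_torque"][2]:.2f} F {np.round(s["contact_force"],1)} tcp {np.round(s["tool_pos"],4)} j7 {s["joints"][6]:.0f}')
sys.exit(z<float(sys.argv[1]) or abs(s["ft_torque"][2])>.3)
E
python3 chk.py .18 && python3 steer.py '.2 0 0 0 0 0 -4;.2 0 0 0 0 0 -4;.2 0 0 0 0 0 -4;.2 0 0 0 0 0 0' >/dev/null&& python3 chk.py .18 && python3 steer.py '.2 0 0 0 0 0 -4;.2 0 0 0 0 0 -4;.2 0 0 0 0 0 -4;.2 0 0 0 0 0 0' >/dev/null&& python3 chk.py .18
```

```text
t 11.30 z 0.1838 c [0.4753 0.2093] wing-tool 0.2 yaw 112.8 tq -0.02 F [-0.4  0.2 -0.6] tcp [0.4754 0.2099 0.2351] j7 1False
```

```bash
sed -i 's/^sys.exit(\(.*\))$/sys.exit(int(\1))/' chk.py
python3 steer.py '.2 0 0 0 0 0 -4;.2 0 0 0 0 0 -4;.2 0 0 0 0 0 -4;.2 0 0 0 0 0 0' >/dev/null&& python3 chk.py .18 && python3 steer.py '.2 0 0 0 0 0 -4;.2 0 0 0 0 0 -4;.2 0 0 0 0 0 -4;.2 0 0 0 0 0 0' >/dev/null&& python3 chk.py .18
```

```text
t 11.85 z 0.1837 c [0.4743 0.2093] wing-tool -9.1 yaw 124.7 tq 0.01 F [ 0.7  0.4 -0.5] tcp [0.4755 0.2099 0.2352] j7 12
t 12.40 z 0.1837 c [0.4742 0.2089] wing-tool -9.1 yaw 136.7 tq 0.02 F [ 0.5 -0.5 -0. ] tcp [0.4755 0.2099 0.2352] j7 24
```

Works; the cap follows 9° behind. Carrying on.

```bash
S() { :; }
python3 steer.py '.2 0 0 0 0 0 -4;.2 0 0 0 0 0 -4;.2 0 0 0 0 0 -4;.2 0 0 0 0 0 0' >/dev/null&& python3 chk.py .18 && python3 steer.py '.2 0 0 0 0 0 -4;.2 0 0 0 0 0 -4;.2 0 0 0 0 0 -4;.2 0 0 0 0 0 0' >/dev/null&& python3 chk.py .18 && python3 steer.py '.2 0 0 0 0 0 -4;.2 0 0 0 0 0 -4;.2 0 0 0 0 0 -4;.2 0 0 0 0 0 0' >/dev/null&& python3 chk.py .18 && python3 steer.py '.2 0 0 0 0 0 -4;.2 0 0 0 0 0 -4;.2 0 0 0 0 0 -4;.2 0 0 0 0 0 0' >/dev/null&& python3 chk.py .18
```

```text
t 12.95 z 0.1837 c [0.4743 0.209 ] wing-tool -9.0 yaw 148.6 tq -0.02 F [ 0.   0.2 -0.1] tcp [0.4755 0.2099 0.2352] j7 35
t 13.50 z 0.1837 c [0.4742 0.2089] wing-tool -9.0 yaw 160.6 tq 0.01 F [0.3 0.7 0.3] tcp [0.4754 0.2099 0.2351] j7 47
t 14.05 z 0.1837 c [0.4743 0.2088] wing-tool -9.0 yaw 172.6 tq 0.05 F [ 0.1  0.  -1. ] tcp [0.4754 0.2099 0.2351] j7 59
t 14.60 z 0.1750 c [0.4752 0.2092] wing-tool -7.5 yaw -175.4 tq -0.01 F [-0.1 -0.2 -0.4] tcp [0.4754 0.21   0.2351] j7 70
```

```bash

python3 steer.py '.2 0 0 .003 0 0 0;.2 0 0 .003 0 0 4;.2 0 0 0 0 0 6;.2 0 0 0 0 0 6;.2 0 0 0 0 0 6;.2 0 0 0 0 0 0' >/dev/null&& python3 chk.py .16 && python3 steer.py '.2 0 0 0 0 0 6;.2 0 0 0 0 0 6;.2 0 0 0 0 0 6;.2 0 0 0 0 0 0' >/dev/null&& python3 chk.py .16 && python3 steer.py '.2 0 0 0 0 0 6;.2 0 0 0 0 0 6;.2 0 0 0 0 0 6;.2 0 0 0 0 0 0' >/dev/null&& python3 chk.py .16 && python3 steer.py '.2 0 0 0 0 0 6;.2 0 0 0 0 0 6;.2 0 0 0 0 0 6;.2 0 0 0 0 0 0' >/dev/null&& python3 chk.py .16
```

```text
t 15.40 z 0.1750 c [0.4753 0.209 ] wing-tool 8.7 yaw 162.8 tq 0.02 F [ 0.8  0.2 -0. ] tcp [0.4753 0.2099 0.2289] j7 49
t 15.95 z 0.1742 c [0.4754 0.2086] wing-tool 8.8 yaw 144.9 tq 0.02 F [-0.6  0.6  0.3] tcp [0.4754 0.2099 0.2291] j7 32
t 16.50 z 0.1734 c [0.4758 0.2086] wing-tool 8.6 yaw 126.9 tq 0.01 F [-0.3  0.3 -0.2] tcp [0.4755 0.2099 0.2291] j7 15
t 17.05 z 0.1725 c [0.4753 0.2082] wing-tool 8.7 yaw 108.9 tq 0.02 F [-0.2  0.3 -0.1] tcp [0.4755 0.2099 0.2292] j7 -3
```

```bash

python3 steer.py '.2 0 0 0 0 0 6;.2 0 0 0 0 0 6;.2 0 0 0 0 0 6;.2 0 0 0 0 0 0' >/dev/null&& python3 chk.py .16 && python3 steer.py '.2 0 0 0 0 0 3;.2 0 0 0 0 0 3;.2 0 0 0 0 0 0' >/dev/null&& python3 chk.py .16 && python3 steer.py '.2 0 0 0 0 0 3;.2 0 0 0 0 0 3;.2 0 0 0 0 0 0' >/dev/null&& python3 chk.py .16 && python3 steer.py '.2 0 0 0 0 0 3;.2 0 0 0 0 0 3;.2 0 0 0 0 0 0' >/dev/null&& python3 chk.py .16
```

```text
t 17.60 z 0.1716 c [0.4754 0.2083] wing-tool 8.7 yaw 90.9 tq -0.00 F [-0.2 -0.3  0.3] tcp [0.4755 0.21   0.2292] j7 -20
t 18.02 z 0.1714 c [0.4751 0.2079] wing-tool 9.1 yaw 84.9 tq -0.01 F [-0.  -0.4 -0.4] tcp [0.4755 0.2099 0.2292] j7 -26
t 18.45 z 0.1712 c [0.4747 0.2081] wing-tool 9.4 yaw 78.9 tq 0.04 F [-0.1  0.5 -0.3] tcp [0.4755 0.2099 0.2292] j7 -31
t 18.88 z 0.1712 c [0.4745 0.2083] wing-tool 10.6 yaw 72.9 tq 0.13 F [ 0.8  0.1 -0.3] tcp [0.4756 0.21   0.2292] j7 -37
```

The height has stopped falling and torque is rising, so the cap is home. I'll back off to relax the neck, open and withdraw.

```bash

python3 steer.py '.2 0 0 0 0 0 -5;.2 0 0 0 0 0 -5;.5 0 0 0 0 0 0;.5 0 0 0 0 0 0;.5 0 0 -.01 0 0 0;.5 0 0 -.03 0 0 0;.5 0 0 -.04 0 0 0;.5 0 0 -.03 0 0 0;.5 0 0 0 0 0 0;.5 0 0 0 0 0 0'; python3 look.py w5; python3 wing.py w5 .4755 .209 .171; python3 look.py s5 side; python3 wing.py s5 .4755 .209 .171|tail -2
```

```text
time_s: 20.18
tool_pos: [0.475, 0.2098, 0.3387]
tool_rot: [-180.0, 0.0, 82.8]
contact_force: [-0.8, -1.0, -0.6]
grip_width: 0.502
gripper_force: 0.0
20.175 [-58.3   5.9  32.2 108.4  -3.4  66.7 -32.2]
heights [   0    0    0    0    0    0    0    0    0    0    0    0    0    0
    0    0    0    0    0    0    0    0    0    0    0  665 1930   97
  233   67   38   42   43   48   44   47   56 1742  151   15   18   22
   34  941   46    0    0    0    0    0]
1017 0.17065782456071582 ((0.47593337297439575, 0.20821569859981537), (0.04971341788768768, 0.01399967074394226), 85.41230773925781)
mean [0.47608963 0.20987763 0.17052945] dir 85.65784323470349
20.225 [-58.3   5.9  32.2 108.4  -3.4  66.7 -32.2]
87 0.1708837732647006 ((0.4741462171077728, 0.20786727964878082), (0.05259595066308975, 0.014061315916478634), 84.89203643798828)
mean [0.47306503 0.20593752 0.17064021] dir 86.30534041824195
```

View pics/w5.png

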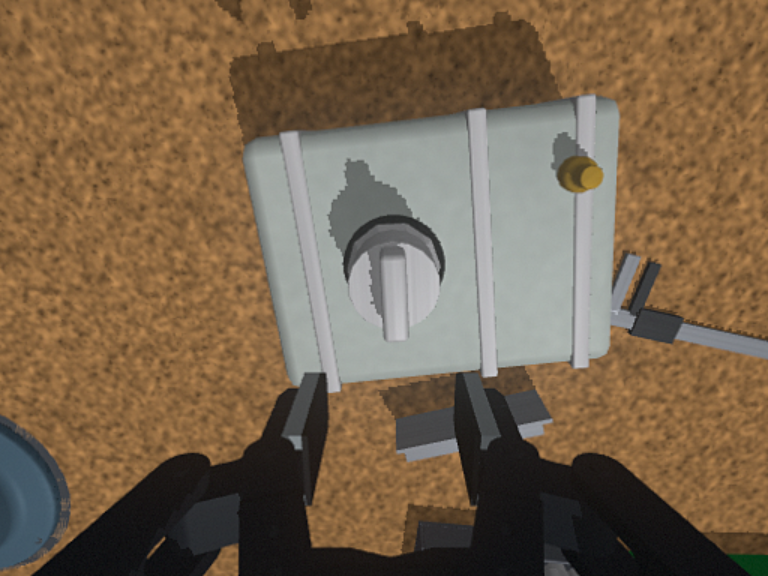

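The cap sits level on the neck at (394,280), with its wing at a bearing of about 86°, the rim about 5 mm over the tank and the gripper clear.

```bash
python3 -c "
from workcell import r, cams, read_state
print(r.job_done())"
```

```text
the job is handed in; nothing more can be done
None
```

The cap dropped into the thread starts with an 8.7 mm fall, was turned about 91° clockwise to its stop and released with the rim about 4.5 mm over the tank's top; the job is handed in at about 20 s, and the judge's verdict was not shown.

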